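# Fetch a paint pot from under a loaded riser shelf with a trigger reacher

## Task

A small paint pot has got pushed under the low riser shelf, which carries full jars and stays where it is. Take the reacher by its grip and trigger, slide it along the bench so that its open jaws stand on either side of the pot, squeeze the trigger until the jaws hold the pot firmly but gently (squeezed hard, its push-on lid pops), and draw the pot well out into the open in front of the shelf, kept in the jaws all the way. Then let the trigger go, so that the jaws open and leave the pot standing upright, and let go of the reacher where it lies flat; never touch the pot with the robot itself, and leave the jars and the sanding block alone.

Things in the scene. Friction and masses are not known exactly. Their poses are not given: they have to be found in the camera images.
- pot: the paint pot to fetch: closed round plastic pot, 40 mm across and 45 mm high with a 42 mm push-on lid (top 9 mm), upright on the bench under the riser; origin at the centre of its underside. About 0.1 kg. Held firmly when each jaw presses with 2 N or more, 5 N a jaw is right, over 11 N a jaw pops the lid
- riser: low plywood riser shelf, fixed: board 170 mm deep (its x) by 250 mm wide (its y), underside 66 mm and top 84 mm above the bench, on four feet 22 mm square centred at x +-68, y +-108 mm. Origin on the bench under its centre. Its front, where the pot is drawn out, is the -x side. The pot stands 60 to 100 mm behind the front edge, within 35 mm of the middle
- riser_front (a point): middle of the riser's front edge, on the bench below it (x = -85 mm of the riser)
- reacher: bench reacher (pick-up tool, 0.27 kg, 34 mm high) lying loose on its side. Origin on the bench midway between grip and trigger; x ahead along the shaft to the jaws, y left, z up. Grip: black ribbed bar along y (y -42 to 54 mm), rear face flat at x = -32 mm, z 0 to 32 mm. Shaft: 14 mm wide at y = 60 mm, from the housing (x -32 to 46, y 45 to 75 mm) to the jaw head (x 184 to 214 mm)
- hold_point (a point): where fingers take hold from above, one behind the grip and one before the trigger, closing along the reacher's x: 18 mm above the reacher's origin. Grip and trigger (a grey bar, 26 mm high) measure 67 mm over their outer faces when released; 25 mm is free before and behind for y of -35 to 20 mm. Fingers that rub it down on the bench make it drag and turn in the hand
- jaw_mid (a point): point midway between the two jaw pads (x = 265, y = 60 mm of the reacher, 19.5 mm up); the pot's axis should be here before squeezing. Pads 28 mm long, 24 mm high, about 64 mm apart when open, jaws 84 mm wide outside. The spring-steel jaws are bent from use: each stands up to 3 mm farther in or out, differently every time
- trigger (a joint): trigger, 0 released (spring), 0.42 rad fully squeezed. 0.1 rad moves its front face by 5.5 mm to the grip and each pad in by 4.5 mm; both pads touch the pot between 0.2 and 0.35 rad. At the finger the spring alone takes 5 N rising evenly to 8 N; pressing on the pot takes besides about 1.8 times the force of one jaw, and each further mm of trigger adds about 2.5 N a jaw
- jar_tall: closed jar with a screw lid, 66 mm across, 85 mm high, standing on the riser; bystander; origin at the centre of its underside
- jar_short: closed jar with a dark lid, 60 mm across, 70 mm high, standing on the riser; bystander; origin at the centre of its underside
- sanding_block: cork sanding block 63 x 104 x 32 mm lying to the right of the reacher; bystander; origin at the centre of its underside

How it is judged:
By the outcome, as a careful person would: the job done as asked, in the order asked, and still so for the second after the job is handed in, with the robot touching nothing.
It also fails if it takes over 67 s, if anything falls off the work surface, if the arm or the gripper's body presses on something with over 40 N, if the wrist force passes 120 N, or if a joint passes its speed limit or range.

## Robot

A 6-joint arm with a two-finger parallel gripper is mounted at the origin on a cart in front of the work surface, level with it; the furniture and walls round the work are solid. World frame = base frame: x ahead of the robot, y to its left, z up, the work surface at z = 0. Lengths are in m, angles in rad, forces in N, time in s.
With the tool pointing down it reaches from about 0.3 to 0.875 m from the base axis. Payload 6.4 kg.
Tool frame: the origin (TCP) lies midway between the tips of the shut fingers; the grasp point (between the pads) lies 19 mm behind it; z points along the fingers, y is the line along which they close (so a half turn about z gives the same grasp; the last joint's range is limited). The gripper opens to 85 mm and grips with 20 to 120 N. Pads are 22 mm wide; open, the fingers measure 114 mm over their backs; the gripper's body (76 mm by 85 mm) begins 54 mm behind the grasp point. The pads swing forward as they close: fully open they stand 13 mm farther back than shut.
Start: joints at [1.052, 0.181, 1.607, -0, 1.354, -0.206], TCP at [0.177, 0.547, 0.194] pointing down, gripper open.
Joint ranges: [-2.99, 2.99], [-0.89, 2.07], [0.3, 2.58], [-1.14, 4.28], [0, 2.63], [-3.12, 3.12]. Speed limits (rad/s): [2.57, 2.57, 3.01, 3.14, 3.14, 3.14].

## Interface

Orientations are given as a unit quaternion [w, x, y, z].
In Python, from bench import ctrl gives the robot as it stands. The module is installed in compiled form; this text tells all that it offers.
- The arm moves only by the tool move_arm, never from a script. Its argument "plan" is one flat list of numbers, 6 for each row, row after row: the shift along the world's x, y, z in units of 50 mm (1.0 is 50 mm), then the turn, a rotation vector about the world's x, y, z in rad. A call has 1 to 10 rows; each row is the pose to reach, as a shift and turn from the pose commanded when the call began; what a row does not reach only later rows make up. A row lasts 1/8 s, in which the tool goes at most 62.5 mm and 10.7 degrees, less where a joint would pass 70% of its speed; a pose out of reach is approached as far as the arm can. A call with a gripper value outside its range is refused whole. "grip" is the finger opening in mm, from 0 to 85.4, set as the call begins (left out, the last holds). The fingers move at their own pace and stop on an object; the grip force is fixed at half the most. Time passes only in rows, so rows that repeat a pose let the fingers close. It gives the time, the measured TCP pose, the force, the opening and the grip force at its end, in the units of the state.
- ctrl.get_obs(): the state, without advancing time (a new reading comes with each control period).
- ctrl.camera(name): name is "scene" or "top" or "wrist"; returns a dict with "pixels" (420x560x3 uint8, red, green, blue), "fx", "fy", "cx", "cy" (pixels), "dist_coeffs" ([k1, k2, p1, p2, k3] as OpenCV has them; the pictures are not rectified), "origin" and "attitude" of the camera in the world. Camera axes: x right, y down, z forward; pixel columns grow to the right and rows downward; lengths in m; the calibration is good to about 2 mm. A picture is of the moment at which its call begins. There is no depth.
- ctrl.hand_in(): hands the job in; it is judged then, once.
The state is a dict: "time_s": time; "q": joint angles; "dq": joint speeds; "joint_efforts": joint torques, N m; "eef_pos": TCP position; "eef_rot": TCP orientation; "wrist_force": force on the tool from outside, world axes, zero at the start; "torque": the same for the moment, N m; "opening": opening from 0.0 (shut) to 1.0 (fully open); "grasp_force": force on a finger pad.
Only numpy, scipy, OpenCV 4.12 (cv2) and the standard library are available. Lean on these libraries where they do the work, as an engineer would, in place of code of your own. Each camera call takes 0.05 s, during which the arm holds its last target. There are 200 camera calls.

## Working session

There is one attempt and no reset: what is moved stays moved. The work goes in short steps, Python scripts to look and compute and a tool call to move; the robot and the scene stay as the last step left them, time stands still between calls to the robot, and variables do not carry over. Pictures are saved under pics/ and viewed, at most 10 in all, crops included, and the job is handed in when it is done.

Besides the shell and the picture viewer there is one more tool, called after ">>>" as name(argument=value, ...) on one line, values as JSON. move_arm: Moves the arm, as the interface text tells. Its arguments: {"type":"object","properties":{"plan":{"type":"array"},"grip":{"type":"number"}},"required":["plan"]}

```bash
mkdir -p pics; cat > h.py <<'E'
import numpy as np, cv2
from bench import ctrl
from scipy.spatial.transform import Rotation as R
def cam(n):
    c=ctrl.camera(n); c['K']=np.array([[c['fx'],0,c['cx']],[0,c['fy'],c['cy']],[0,0,1.]])
    a=np.array(c['attitude'],float)
    c['R']=a if a.shape==(3,3) else R.from_quat(a,scalar_first=True).as_matrix()
    return c
def ray(c,uv,z):
    p=cv2.undistortPoints(np.array(uv,float).reshape(-1,1,2),c['K'],np.array(c['dist_coeffs'],float))[:,0]
    d=np.c_[p,np.ones(len(p))]@c['R'].T; o=np.array(c['origin'])
    return o+d*((z-o[2])/d[:,2])[:,None]
def proj(c,P):
    Rt=c['R'].T; t=-Rt@np.array(c['origin'])
    return cv2.projectPoints(np.array(P,float).reshape(-1,3),cv2.Rodrigues(Rt)[0],t,c['K'],np.array(c['dist_coeffs'],float))[0][:,0]
def save(c,n): cv2.imwrite('pics/'+n,c['pixels'][:,:,::-1])
E
python3 - <<'E'
from h import *
ims=[]
for n in('scene','top'):
    c=cam(n); save(c,n+'.png'); print(n,c['origin'],c['attitude'],c['fx'])
o=ctrl.get_obs(); print(o)
E
```

```text
scene [-0.09245717 -0.32402571  1.03070446] [-0.29683008  0.82497542 -0.45389327  0.15902312] 543.7493601731514
top [0.4139226  0.10866322 1.31840076] [-0.04573764  0.71187419 -0.69982242  0.03730656] 532.3795467218682
{'time_s': 0.1, 'q': array([ 1.05169760e+00,  1.81467124e-01,  1.60792460e+00, -3.75263909e-05,
        1.35376614e+00, -2.06303704e-01]), 'dq': array([ 0.00152424, -0.00010474, -0.00257324,  0.00053033,  0.00126395,
       -0.00128537]), 'joint_efforts': array([ 1.05005493e-03, -4.45874727e+01, -3.52241778e+01, -1.19484971e-04,
        4.14025199e-03,  1.32367973e-05]), 'eef_pos': array([0.17665589, 0.54660868, 0.19316604]), 'eef_rot': array([-2.60542283e-04,  1.55756653e-01,  9.87795147e-01, -7.38193369e-04]), 'wrist_force': array([ 1.0386352 , -0.25938514,  0.48310473]), 'torque': array([-0.0118302 , -0.01013076,  0.0024024 ]), 'grasp_force': 0.0, 'opening': 1.0000365705601615}
```

View pics/scene.png

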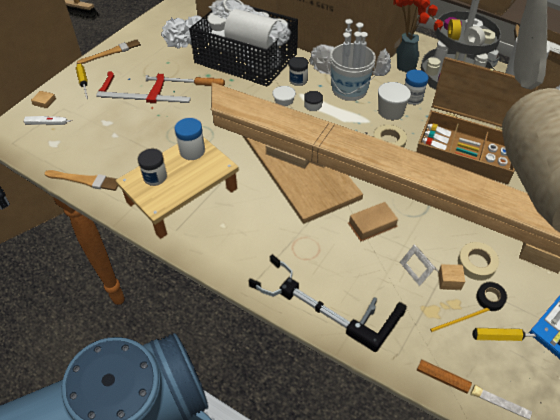

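View pics/top.png

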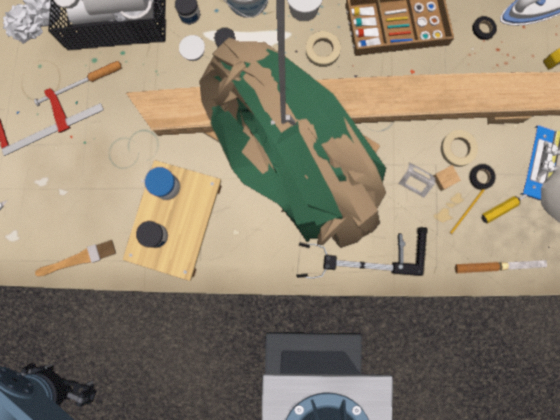

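The scene view shows the riser at about (178,172) px with the reacher at (330,310) and its jaws pointing left towards the riser. In the top view the board corners are near (165,160), (220,180), (190,278), (124,258). The reacher runs from the grip at (423,250) to the jaws at (300,260). The lamp hides the sanding block in the top view; in the scene view it is near (373,221).

```bash
python3 - <<'E'
from h import *
c=cam('top'); im=c['pixels']; hsv=cv2.cvtColor(im,cv2.COLOR_RGB2HSV)
# board
m=cv2.inRange(hsv,(12,85,120),(30,255,255)); roi=np.zeros_like(m); roi[150:290,115:228]=255
m=cv2.morphologyEx(m&roi,cv2.MORPH_OPEN,np.ones((5,5)))
k=max(cv2.findContours(m,0,2)[0],key=cv2.contourArea); r=cv2.minAreaRect(k); b=cv2.boxPoints(r)
print('board px',b.round(1).tolist()); P=ray(c,b,.084); print(P.round(4).tolist(), P.mean(0))
print([np.linalg.norm(P[i]-P[(i+1)%4]).round(4) for i in range(4)])
crop=im[220:290,285:440]; cv2.imwrite('pics/rt.png',cv2.resize(crop,None,fx=5,fy=5,interpolation=cv2.INTER_CUBIC)[:,:,::-1])
s=cam('scene'); 
a=cv2.resize(s['pixels'][245:355,240:415],None,fx=4,fy=4,interpolation=cv2.INTER_CUBIC); cv2.imwrite('pics/rs.png',a[:,:,::-1])
# sanding block, scene, top face
b=[(349,215),(384,205),(397,219),(360,229)]
print('block',ray(s,b,.032).round(3).tolist())
E
```

```text
board px [[122.0, 259.8999938964844], [153.10000610351562, 158.5], [221.1999969482422, 179.39999389648438], [190.10000610351562, 280.79998779296875]]
[[0.4229, 0.4933, 0.084], [0.6662, 0.4291, 0.084], [0.6177, 0.2632, 0.084], [0.3787, 0.329, 0.084]] [0.52138559 0.37864689 0.084     ]
[np.float64(0.2517), np.float64(0.1729), np.float64(0.2479), np.float64(0.1701)]
block [[0.665, -0.018, 0.032], [0.738, -0.075, 0.032], [0.715, -0.12, 0.032], [0.642, -0.059, 0.032]]
```

View pics/rt.png

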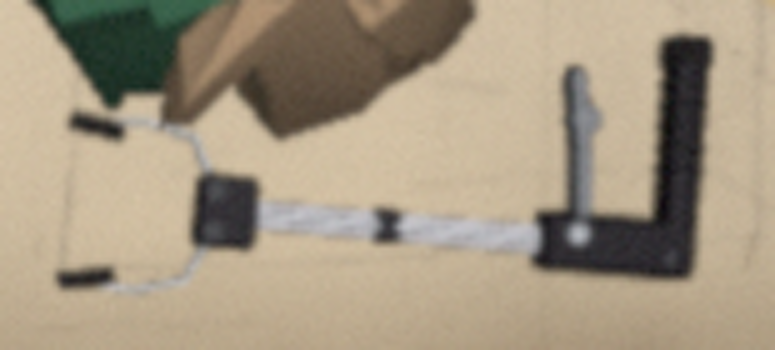

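View pics/rs.png

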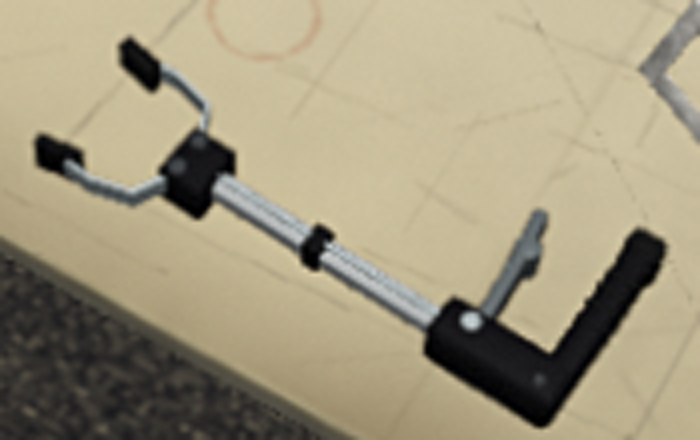

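The enlargements show the reacher, in top-crop pixels: head centre (226,212), shaft entering the housing at (541,238), housing rear corner (690,275), grip end (688,38), trigger tip (575,70), jaw pads (97,125) and (85,278).

```bash
cat >> h.py <<'E'
def riser():
    P=np.array([[0.4229,0.4933],[0.6662,0.4291],[0.6177,0.2632],[0.3787,0.329]])
    d=(P[0]-P[3]+P[1]-P[2]); d/=np.linalg.norm(d)
    return P.mean(0),d
E
python3 - <<'E'
from h import *
c=cam('top'); f=lambda x,y,z:ray(c,[(285+(x+.5)/5-.5,220+(y+.5)/5-.5)],z)[0]
head=f(226,212,.033);sh=f(541,238,.025);rear=f(690,245,.033);ge=f(688,38,.032);tt=f(575,70,.026);p1=f(97,125,.031);p2=f(85,278,.031);sh2=f(258,215,.025)
for n in 'head sh rear ge tt p1 p2 sh2'.split(): print(n,eval(n).round(4))
C,d=riser(); print('riser',C,d,np.degrees(np.arctan2(d[1],d[0])),'front',C-.085*d)
x=(sh2-sh)[:2];x/=np.linalg.norm(x);y=np.array([-x[1],x[0]])
print('ang',np.degrees(np.arctan2(x[1],x[0])))
x2=((p1+p2)/2-rear)[:2]; print(np.degrees(np.arctan2(x2[1],x2[0])))
for a in (head,rear,sh):
  for nm,l in (('h',(.199,.06)),('r',(-.032,.06)),('s',(.046,.06))):pass
o=[head[:2]-.199*x-.06*y, rear[:2]+.032*x-.06*y, sh[:2]-.046*x-.06*y, (p1+p2)[:2]/2-.265*x-.06*y,ge[:2]+.042*y+.022*x]
print(np.round(o,4))
w=cam('wrist'); T=ctrl.get_obs(); Rt=R.from_quat(T['eef_rot'],scalar_first=True).as_matrix()
print('wrist in tool',Rt.T@(np.array(w['origin'])-T['eef_pos']),(Rt.T@w['R']).round(3).tolist(),w['fx'])
print(Rt.round(3).tolist())
E
```

```text
head [0.429  0.0019 0.033 ]
sh [ 0.4183 -0.1528  0.025 ]
rear [ 0.4154 -0.2246  0.033 ]
ge [ 0.5163 -0.2245  0.032 ]
tt [ 0.5003 -0.1695  0.026 ]
p1 [0.47   0.0645 0.031 ]
p2 [0.3963 0.0692 0.031 ]
sh2 [ 0.4278 -0.0144  0.025 ]
riser [0.521375 0.37865 ] [0.27028958 0.96277907] 74.31850060864448 front [0.49840039 0.29681378]
ang 86.04492845544782
86.52025860100878
[[ 0.4751 -0.2008]
 [ 0.4775 -0.1969]
 [ 0.475  -0.2028]
 [ 0.4747 -0.2016]
 [ 0.4759 -0.1997]]
wrist in tool [ 0.06812616  0.00079601 -0.18006865] [[0.0, -0.962, -0.271], [1.0, 0.0, 0.001], [-0.001, -0.271, 0.962]] 347.50351374337305
[[-0.951, 0.308, -0.0], [0.308, 0.951, -0.0], [0.0, -0.001, -1.0]]
```

>>> move_arm(plan=[0, 0, 1.2, 0, 0, 0, 0, 0, 2.1, 0, 0, 0, 6.4, -8, 2.1, 0, 0, 0, 6.4, -8, 2.1, 0, 0, 0, 6.4, -8, 2.1, 0, 0, 0, 6.4, -8, 2.1, 0, 0, 0, 6.4, -8, 2.1, 0, 0, 0, 6.4, -8, 2.1, 0, 0, 0, 6.4, -8, 2.1, 0, 0, 0, 6.4, -8, 2.1, 0, 0, 0], grip=0)

```text
time_s: 1.55
eef_pos: [0.4903, 0.1549, 0.2992]
eef_rot: [0.0, 0.156, 0.988, 0.0]
wrist_force: [0.6, 0.7, 0.6]
opening: 0.0
grasp_force: 0.0
```

>>> move_arm(plan=[0, 0, 0, 0.17, -0.047, 0, 0, 0, -0.5, 0.34, -0.094, 0, 0, 0, -1.2, 0.5, -0.14, 0, 0, 0, -2, 0.67, -0.188, 0, 0, 0, -2.8, 0.84, -0.236, 0, 0, 0, -3.6, 1.008, -0.283, 0, 0, 0, -4.3, 1.008, -0.283, 0, 0, 0, -4.3, 1.008, -0.283, 0, 0, 0, -4.3, 1.008, -0.283, 0, 0, 0, -4.3, 1.008, -0.283, 0])

```text
time_s: 2.8
eef_pos: [0.4905, 0.1564, 0.0858]
eef_rot: [0.06, 0.133, 0.856, 0.496]
wrist_force: [-0.7, 0.5, 0.2]
opening: 0.0
grasp_force: 0.0
```

```bash
python3 - <<'E'
from h import *
c=cam('wrist'); save(c,'w1.png'); print(c['origin'],c['R'][:,2].round(3),ctrl.get_obs()['q'].round(2))
C,d=riser(); n=np.array([-d[1],d[0]])
for s in(-.02,0,.02): print(proj(c,[np.r_[C+d*s,0],np.r_[C+d*s,.045]]).round(0).tolist())
print('front',proj(c,[np.r_[C-d*.085+n*.119,.066],np.r_[C-d*.085-n*.119,.066]]).round(0).tolist())
E
```

```text
[0.38318641 0.0269892  0.17833754] [ 0.486  0.723 -0.49 ] [-0.61  0.38  2.09  0.99  1.35 -2.46]
[[304.0, 146.0], [341.0, 147.0]]
[[311.0, 144.0], [348.0, 145.0]]
[[318.0, 143.0], [354.0, 143.0]]
front [[338.0, 7.0], [337.0, 277.0]]
```

View pics/w1.png

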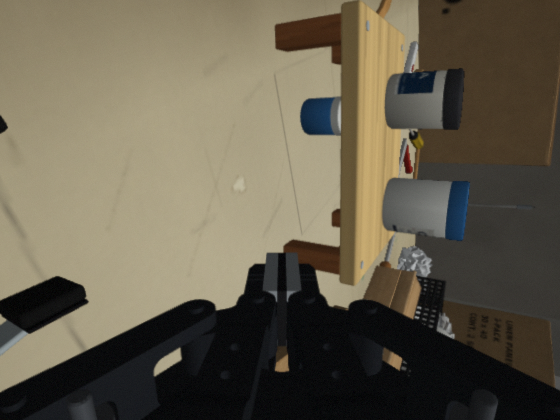

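The wrist view, with image right being up, shows the pot (blue body, whitish lid) at about (302–342, 98–135) px under the board. The board's front edge is at column ~341, which matches the prediction.

```bash
python3 - <<'E'
from h import *
c=cam('wrist'); im=c['pixels']; hsv=cv2.cvtColor(im,cv2.COLOR_RGB2HSV)
m=cv2.inRange(hsv,(95,90,40),(125,255,255)); m[:,:270]=0; m[:,345:]=0; m[:80]=0; m[150:]=0
ys,xs=np.nonzero(m); print(xs.min(),xs.max(),ys.min(),ys.max())
# silhouette centre line rows at mid body, front base point
col=m[:,322]>0; r=np.nonzero(col)[0]; print('rows',r.min(),r.max())
u=xs.min()
vc=(ys.min()+ys.max())/2
P=ray(c,[(u-.5,vc)],0)[0][:2]; o=np.array(c['origin'])[:2]; e=(P-o)/np.linalg.norm(P-o); pot=P+.02*e
C,d=riser(); n=np.array([-d[1],d[0]]); F=C-.085*d
print('pot',pot,'in riser from front',(pot-F)@d,'lat',(pot-F)@n)
# verify by projecting pot outline
a=np.linspace(0,6.28,60); Q=np.c_[pot[0]+.02*np.cos(a),pot[1]+.02*np.sin(a)]
for z in(0,.036): q=proj(c,np.c_[Q,np.full(60,z)]); print(z,q.min(0).round(1),q.max(0).round(1))
th=np.radians(86.3); O=np.array([.4755,-.2])
for t in (86.3,74.3): 
  x=np.array([np.cos(np.radians(t)),np.sin(np.radians(t))]); y=np.array([-x[1],x[0]]); print(t,'origin wanted',pot-.265*x-.06*y)
E
```

```text
301 333 98 133
rows 99 133
pot [0.48741392 0.38129236] in riser from front 0.07836468022895797 lat 0.03341122330255614
0 [300.5  97. ] [315.8 133.1]
0.036 [331.3  95.4] [344.7 133.2]
86.3 origin wanted [0.53018779 0.11297278]
74.3 origin wanted [0.4734663  0.10994302]
```

>>> move_arm(plan=[0, 0, 1, -0.17, 0.047, 0, 0, -0.8, 2, -0.34, 0.094, 0, 0, -2, 2.5, -0.5, 0.14, 0, 0, -3.2, 2.5, -0.67, 0.188, 0, -0.3, -4.4, 2.5, -0.84, 0.236, 0, -0.3, -5.6, 2.5, -1.008, 0.283, 0, -0.3, -6.6, 2.5, -1.008, 0.283, 0, -0.3, -7.1, 2.5, -1.008, 0.283, 0, -0.3, -7.1, 2.5, -1.008, 0.283, 0, -0.3, -7.1, 2.5, -1.008, 0.283, 0], grip=85)

```text
time_s: 4.15
eef_pos: [0.4742, -0.1974, 0.2095]
eef_rot: [0.0, 0.156, 0.988, 0.0]
wrist_force: [0.4, 0.6, 0.2]
opening: 0.993
grasp_force: 0.0
```

>>> move_arm(plan=[0, 0, 0, 0, 0, 0.125, 0, 0, 0, 0, 0, 0.25, 0, 0, 0, 0, 0, 0.25])

```text
time_s: 4.53
eef_pos: [0.4744, -0.1971, 0.2093]
eef_rot: [0.0, 0.031, 1.0, 0.0]
wrist_force: [0.5, -0.1, -0.2]
opening: 0.996
grasp_force: 0.0
```

```bash
python3 - <<'E'
from h import *
c=cam('wrist'); save(c,'w2.png'); o=ctrl.get_obs(); Rt=R.from_quat(o['eef_rot'],scalar_first=True).as_matrix()
print(o['eef_pos'],Rt.round(3).tolist(),o['q'].round(2))
x=np.array([np.cos(np.radians(86.3)),np.sin(np.radians(86.3))]);y=np.array([-x[1],x[0]]);O=np.array([.4755,-.2])
for a,b,z in((-.032,-.042,.032),(-.032,.05,.032),(.035,0,.026),(.046,.045,.033),(.199,.06,.033)): print(proj(c,[np.r_[O+a*x+b*y,z]]).round(0).tolist())
E
```

```text
[ 0.4743579  -0.1973025   0.20927819] [[-0.998, 0.064, 0.0], [0.064, 0.998, -0.0], [-0.0, -0.0, -1.0]] [-0.63  0.03  1.74  0.    1.37 -2.13]
[[248.0, 219.0]]
[[246.0, 132.0]]
[[311.0, 180.0]]
[[323.0, 137.0]]
[[474.0, 124.0]]
```

View pics/w2.png

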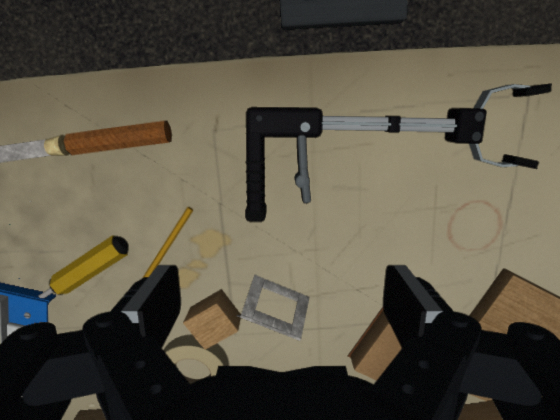

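The wrist view puts the reacher within about 2 mm of the prediction: grip rear at (246,160), trigger at (303,175), jaws at the right. The fingers straddle it correctly, so I descend.

>>> move_arm(plan=[0.02, -0.09, -1, 0, 0, 0, 0.02, -0.09, -2, 0, 0, 0, 0.02, -0.09, -3, 0, 0, 0, 0.02, -0.09, -3.8, 0, 0, 0, 0.02, -0.09, -4.2, 0, 0, 0, 0.02, -0.09, -4.2, 0, 0, 0, 0.02, -0.09, -4.2, 0, 0, 0])

```text
time_s: 5.45
eef_pos: [0.4761, -0.2031, 0.0001]
eef_rot: [0.001, 0.032, 0.999, -0.0]
wrist_force: [1.1, 0.1, -0.4]
opening: 0.992
grasp_force: 0.0
```

>>> move_arm(plan=[0, 0, 0, 0, 0, 0, 0, 0, 0, 0, 0, 0, 0, 0, 0, 0, 0, 0, 0, 0, 0, 0, 0, 0], grip=68)

```text
time_s: 5.95
eef_pos: [0.4754, -0.2029, -0.0008]
eef_rot: [0.0, 0.031, 1.0, -0.0]
wrist_force: [-0.7, 0.3, -0.1]
opening: 0.796
grasp_force: 0.0
```

>>> move_arm(plan=[0, 0, 0, 0, 0, 0, 0, 0, 0.01, 0, 0, 0, 0, 0, 0.01, 0, 0, 0, 0, 0, 0.01, 0, 0, 0], grip=66)

```text
time_s: 6.45
eef_pos: [0.4753, -0.2028, -0.0005]
eef_rot: [-0.0, 0.031, 1.0, 0.0]
wrist_force: [-0.1, -0.0, 0.4]
opening: 0.774
grasp_force: 0.0
```

>>> move_arm(plan=[0, 0, 0, 0, 0, 0, 0, 0, 0.01, 0, 0, 0, 0, 0, 0.01, 0, 0, 0, 0, 0, 0.01, 0, 0, 0], grip=64)

```text
time_s: 6.95
eef_pos: [0.4753, -0.2028, -0.0]
eef_rot: [-0.0, 0.031, 1.0, 0.0]
wrist_force: [-0.1, -0.8, -0.2]
opening: 0.75
grasp_force: 0.0
```

>>> move_arm(plan=[0, 0, 0, 0, 0, 0, 0, 0, 0.01, 0, 0, 0, 0, 0, 0.01, 0, 0, 0, 0, 0, 0.01, 0, 0, 0], grip=62.5)

```text
time_s: 7.45
eef_pos: [0.4753, -0.2028, 0.0005]
eef_rot: [0.0, 0.031, 1.0, -0.0]
wrist_force: [-0.2, -0.4, 0.7]
opening: 0.731
grasp_force: 0.0
```

```bash
python3 - <<'E'
from h import *
c=cam('wrist'); save(c,'w3.png'); o=ctrl.get_obs(); print(o['grasp_force'],o['opening']*85.4,o['wrist_force'])
E
```

```text
0.0 62.5798498311573 [ 0.62426378  0.94902153 -0.82396502]
```

View pics/w3.png

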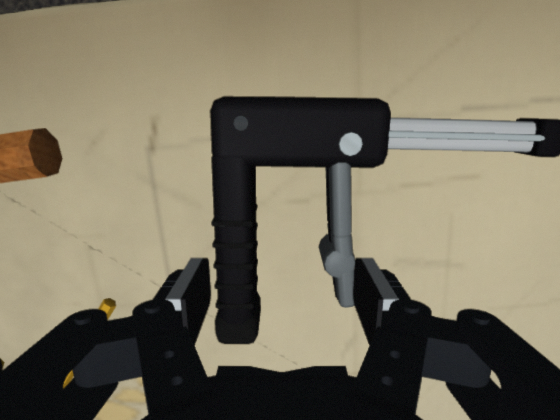

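The wrist view shows the grip at columns 213–257 and the trigger front near column 352. The finger pads are at (208,262) and (357,262), close to both but perhaps not touching. I'll project known points to find out where the pads really are.

```bash
python3 - <<'E'
from h import *
c=cam('wrist'); o=ctrl.get_obs(); Rt=R.from_quat(o['eef_rot'],scalar_first=True).as_matrix(); T=o['eef_pos']
for h in(.03125,.0335):
  for dz in(0,-.008,-.019,-.027,-.04):
    print(h,dz,[proj(c,[T+Rt@np.array([sx,s*h,dz])]).round(0)[0].tolist() for s in(-1,1) for sx in(-.011,.011)])
# reacher measured: grip rear edge top, end, trigger
for n,uv,z in(('grip rear top',(213,230),.032),('grip end',(235,343),.032),('trig front',(352,235),.026),('trig end',(346,306),.026),('housing rear',(212,110),.033),('housing front',(389,120),.033)):
  print(n,(Rt.T@(ray(c,[uv],z)[0]-T)).round(4), ray(c,[uv],z)[0].round(4))
E
```

```text
0.03125 0 [[224.0, 258.0], [223.0, 221.0], [336.0, 258.0], [337.0, 221.0]]
0.03125 -0.008 [[222.0, 264.0], [220.0, 225.0], [338.0, 264.0], [340.0, 225.0]]
0.03125 -0.019 [[219.0, 273.0], [216.0, 232.0], [341.0, 273.0], [343.0, 232.0]]
0.03125 -0.027 [[216.0, 280.0], [213.0, 238.0], [344.0, 280.0], [346.0, 238.0]]
0.03125 -0.04 [[211.0, 294.0], [208.0, 249.0], [349.0, 294.0], [352.0, 249.0]]
0.0335 0 [[220.0, 258.0], [218.0, 221.0], [340.0, 258.0], [342.0, 221.0]]
0.0335 -0.008 [[218.0, 264.0], [216.0, 225.0], [342.0, 264.0], [344.0, 225.0]]
0.0335 -0.019 [[214.0, 273.0], [212.0, 232.0], [346.0, 273.0], [348.0, 232.0]]
0.0335 -0.027 [[211.0, 280.0], [209.0, 238.0], [348.0, 280.0], [351.0, 238.0]]
0.0335 -0.04 [[206.0, 294.0], [203.0, 249.0], [354.0, 294.0], [357.0, 249.0]]
grip rear top [ 0.0166 -0.0302 -0.0315] [ 0.4568 -0.2319  0.032 ]
grip end [-0.0435 -0.0226 -0.0315] [ 0.5173 -0.2281  0.032 ]
trig front [ 0.012   0.0342 -0.0255] [ 0.4654 -0.168   0.026 ]
trig end [-0.0261  0.0334 -0.0255] [ 0.5034 -0.1711  0.026 ]
housing rear [ 0.069  -0.0278 -0.0325] [ 0.4047 -0.2262  0.033 ]
housing front [ 0.0651  0.0454 -0.0325] [ 0.4131 -0.1534  0.033 ]
```

>>> move_arm(plan=[0, 0, 0, 0, 0, 0, 0, 0, 0.01, 0, 0, 0, 0, 0, 0.01, 0, 0, 0, 0, 0, 0.01, 0, 0, 0], grip=61)

```text
time_s: 8.05
eef_pos: [0.4753, -0.2029, 0.001]
eef_rot: [0.0, 0.031, 1.0, -0.0]
wrist_force: [-1.1, -0.0, 0.2]
opening: 0.713
grasp_force: 0.0
```

```bash
python3 - <<'E'
from h import *
c=cam('wrist'); o=ctrl.get_obs(); print(o['grasp_force'],o['opening']*85.4,o['wrist_force'])
im=np.hstack([cv2.imread('pics/w3.png')[90:350,190:400],c['pixels'][90:350,190:400,::-1]]); cv2.imwrite('pics/w4.png',cv2.resize(im,None,fx=1.85,fy=1.85))
E
```

```text
0.0 61.313073903618275 [-0.78344849 -0.32518373  0.38671125]
```

View pics/w4.png

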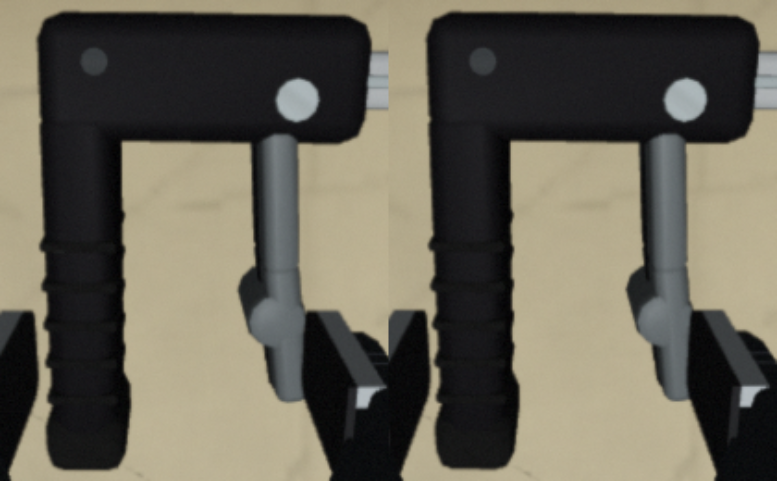

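Between 62.5 and 61 mm the picture hardly changes: the right pad (column ~305 in the crop) is at the trigger, and the left pad is just behind the grip. I'll keep closing until the force shows.

>>> move_arm(plan=[0, 0, 0, 0, 0, 0, 0, 0, 0.01, 0, 0, 0, 0, 0, 0.01, 0, 0, 0], grip=59.5)

```text
time_s: 8.48
eef_pos: [0.4753, -0.2028, 0.0015]
eef_rot: [0.0, 0.031, 1.0, -0.0]
wrist_force: [-0.1, 0.4, -0.1]
opening: 0.695
grasp_force: 0.0
```

>>> move_arm(plan=[0, 0, 0, 0, 0, 0, 0, 0, 0.01, 0, 0, 0, 0, 0, 0.01, 0, 0, 0], grip=58.5)

```text
time_s: 8.85
eef_pos: [0.4753, -0.2028, 0.0021]
eef_rot: [0.0, 0.031, 1.0, -0.0]
wrist_force: [0.1, -0.6, -0.1]
opening: 0.681
grasp_force: 0.0
```

```bash
cat >> h.py <<'E'
def match(c,ref,pts,r=14,s=25):
    a=cv2.cvtColor(ref,cv2.COLOR_BGR2GRAY); b=cv2.cvtColor(c['pixels'],cv2.COLOR_RGB2GRAY); out=[]
    for u,v in pts:
        t=a[v-r:v+r,u-r:u+r]; S=b[v-r-s:v+r+s,u-r-s:u+r+s]; q=cv2.matchTemplate(S,t,cv2.TM_CCOEFF_NORMED)
        _,k,_,l=cv2.minMaxLoc(q); out.append((u,v,l[0]-s,l[1]-s,round(k,2)))
    return out
E
python3 - <<'E'
from h import *
c=cam('wrist'); save(c,'w5.png'); ref=cv2.imread('pics/w3.png')
# housing rear corner, rivet, grip end, trigger mid, trigger tip, left pad, right pad
for n,r in zip('hrear rivet hfront gripend trigmid knob lpad rpad'.split(),match(c,ref,[(216,110),(350,143),(385,105),(235,330),(340,200),(328,255),(195,275),(372,280)])): print(n,r)
# gray profile rows
g=cv2.cvtColor(c['pixels'],cv2.COLOR_RGB2HSV)
for row in (230,270,290): print(row,c['pixels'][row,196:226].sum(1)//3, c['pixels'][row,320:366].sum(1)//3)
E
```

```text
hrear (216, 110, 1, 0, 1.0)
rivet (350, 143, -1, 0, 0.99)
hfront (385, 105, -1, 0, 1.0)
gripend (235, 330, 0, -2, 0.95)
trigmid (340, 200, -1, -18, 0.99)
knob (328, 255, 0, -1, 0.99)
lpad (195, 275, 5, -1, 0.98)
rpad (372, 280, -6, -1, 0.99)
230 [163 162 163 162 162 163 164 162 163 162 161 164 163 163 164 163 163 165
 157  70  22  17  14  17  14  18  21  24  21  25] [165 168 168 168 167 166 160 111  30  15  23  34  46  65  81  89  95 103
 111 116 113 114 109 108 105 103  99  97  94  87  93 135 161 163 161 161
 162 164 163 166 168 168 167 168 170 169]
270 [ 64  63  63  63  51  33  11   6   8  10   7   9   7  12  11   6  11  20
  79 143 129  60  19  12  15  15  15  17  19  23] [168 169 168 167 164 147 114  97 102 101 104 104 106 108 108 106 106 107
 105 104 105 104 106 106 105 104 107 105  90  48  13  13  11  11  11  10
   8  13  11   7  12  16  32  50  62  62]
290 [  9   9   8   7  10   7   9   7  14  11   6   8  12   8  11   8   9   6
  16  60 135 127  62  21  18  16  18  17  18  21] [169 171 169 170 170 168 169 171 170 169 169 167 166 147  72  28  34  43
  61  79  86  93  98 105 109 107 104  85  36  11   8   7   7  11   9   9
   8  12  14   8   9   8   7  11  11   7]
```

>>> move_arm(plan=[0, 0, 0, 0, 0, 0, 0, 0, 0, 0, 0, 0, 0, 0, 0, 0, 0, 0], grip=57)

```text
time_s: 9.28
eef_pos: [0.4753, -0.2028, 0.002]
eef_rot: [-0.0, 0.031, 1.0, -0.0]
wrist_force: [0.5, -0.0, -0.7]
opening: 0.67
grasp_force: 0.0
```

```bash
python3 - <<'E'
from h import *
c=cam('wrist'); save(c,'w6.png'); ref=cv2.imread('pics/w5.png'); o=ctrl.get_obs(); print(o['grasp_force'],o['opening']*85.4,c['cx'],c['cy'])
for n,r in zip('hrear rivet hfront gripend knob tip lpad rpad'.split(),match(c,ref,[(216,110),(350,143),(385,105),(235,330),(328,255),(342,300),(195,275),(368,280)],r=10)): print(n,r)
for row in (230,250,260,270,280,290,300):
  I=c['pixels'][row].sum(1)/3
  print(row,[int(x) for x in I[205:226]],[int(x) for x in I[338:358]])
E
```

```text
0.0 56.94174062421282 281.48292978445994 210.08491172091686
hrear (216, 110, 0, 0, 1.0)
rivet (350, 143, 0, 0, 1.0)
hfront (385, 105, 0, 0, 1.0)
gripend (235, 330, -2, 20, 0.4)
knob (328, 255, 0, 0, 1.0)
tip (342, 300, -1, 0, 0.95)
lpad (195, 275, 3, -1, 0.98)
rpad (368, 280, -2, 0, 0.99)
230 [165, 162, 162, 163, 164, 162, 162, 163, 163, 158, 70, 21, 14, 16, 14, 17, 21, 24, 23, 25, 25] [110, 116, 113, 112, 110, 110, 105, 104, 101, 97, 90, 89, 90, 136, 160, 164, 161, 161, 163, 163]
250 [161, 158, 162, 160, 161, 161, 162, 163, 162, 160, 129, 53, 19, 16, 14, 16, 19, 18, 20, 23, 22] [103, 109, 114, 115, 114, 109, 107, 105, 106, 101, 96, 89, 80, 79, 112, 158, 161, 162, 162, 162]
260 [63, 62, 55, 31, 13, 6, 12, 10, 12, 10, 12, 7, 10, 9, 16, 16, 16, 16, 20, 20, 24] [116, 114, 114, 114, 114, 110, 108, 106, 106, 89, 38, 10, 7, 9, 7, 13, 13, 27, 50, 60]
270 [11, 13, 8, 12, 10, 10, 8, 11, 8, 12, 14, 30, 23, 15, 14, 15, 11, 16, 20, 23, 24] [107, 105, 106, 106, 108, 110, 109, 105, 93, 58, 17, 13, 9, 9, 11, 8, 9, 8, 14, 15]
280 [8, 8, 9, 11, 9, 10, 9, 5, 11, 8, 8, 10, 13, 5, 13, 15, 16, 17, 16, 19, 23] [78, 86, 93, 98, 107, 109, 108, 105, 86, 25, 11, 5, 10, 8, 12, 8, 5, 8, 13, 9]
290 [6, 7, 11, 6, 11, 5, 5, 10, 10, 5, 9, 9, 10, 11, 12, 13, 16, 17, 18, 18, 20] [64, 81, 87, 94, 98, 106, 107, 91, 49, 16, 9, 11, 8, 11, 3, 7, 11, 9, 9, 9]
300 [9, 10, 9, 8, 7, 10, 5, 7, 7, 9, 9, 13, 12, 8, 13, 11, 13, 11, 13, 14, 18] [92, 69, 80, 91, 94, 102, 106, 106, 83, 32, 10, 9, 3, 13, 9, 10, 13, 7, 7, 7]
```

>>> move_arm(plan=[0, 0, 0, 0, 0, 0, 0, 0, 0, 0, 0, 0, 0, 0, 0, 0, 0, 0, 0, 0, -0.1, 0, 0, 0, 0, 0, -0.2, 0, 0, 0, 0, 0, -0.2, 0, 0, 0], grip=80)

```text
time_s: 10.07
eef_pos: [0.4748, -0.2024, -0.0087]
eef_rot: [-0.001, 0.031, 1.0, 0.0]
wrist_force: [0.2, -0.1, 0.1]
opening: 0.937
grasp_force: 0.0
```

```bash
python3 - <<'E'
from h import *
c=cam('wrist'); o=ctrl.get_obs(); Rt=R.from_quat(o['eef_rot'],scalar_first=True).as_matrix(); T=o['eef_pos'];print(T,o['opening']*85.4,o['wrist_force'])
save(c,'w7.png')
im=c['pixels']; cv2.imwrite('pics/w7v.png',im[90:400,130:440,::-1])
for dz in(0,-.01,-.02,-.03,-.04): print(dz,[proj(c,[T+Rt@np.array([sx,s*o['opening']*.0427,dz])]).round(0)[0].tolist() for s in(-1,1) for sx in(-.011,.011)])
E
```

```text
[ 0.47495569 -0.20257025 -0.00844999] 80.03236486923001 [ 0.61900725 -0.40750972  0.25023238]
0 [[209.0, 259.0], [206.0, 221.0], [351.0, 259.0], [353.0, 221.0]]
-0.01 [[205.0, 266.0], [202.0, 227.0], [355.0, 266.0], [357.0, 227.0]]
-0.02 [[201.0, 275.0], [198.0, 234.0], [359.0, 275.0], [361.0, 234.0]]
-0.03 [[196.0, 284.0], [193.0, 241.0], [363.0, 284.0], [366.0, 241.0]]
-0.04 [[191.0, 295.0], [187.0, 249.0], [368.0, 294.0], [372.0, 249.0]]
```

View pics/w7.png

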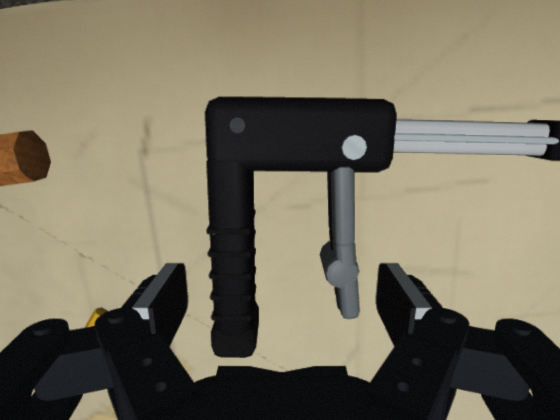

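The view shows both fingertips (near corners at (187,264) and (378,264)) larger than the model predicts. They must be well above the bench, 30 mm or more, so I'll go down step by step and watch the force.

>>> move_arm(plan=[0.01, 0, -0.04, 0, 0, 0, 0.01, 0, -0.08, 0, 0, 0, 0.01, 0, -0.12, 0, 0, 0, 0.01, 0, -0.16, 0, 0, 0, 0.01, 0, -0.16, 0, 0, 0], grip=85)

```text
time_s: 10.75
eef_pos: [0.4756, -0.2027, -0.0162]
eef_rot: [-0.0, 0.031, 1.0, 0.0]
wrist_force: [-0.4, -0.2, -0.3]
opening: 0.995
grasp_force: 0.0
```

```bash
python3 - <<'E'
from h import *
c=cam('wrist'); o=ctrl.get_obs(); print(o['eef_pos'],o['wrist_force'],c['origin'])
ref=cv2.imread('pics/w7.png')
for n,r in zip('hrear rivet hfront tip lpad rpad'.split(),match(c,ref,[(209,103),(353,147),(392,105),(350,312),(184,270),(381,270)],r=10)): print(n,r)
E
```

```text
[ 0.47572052 -0.20275241 -0.01611779] [ 0.72150995 -0.50411143  0.31495097] [ 0.40790324 -0.19786483  0.16399432]
hrear (209, 103, -4, -3, 0.99)
rivet (353, 147, 4, 0, 0.96)
hfront (392, 105, 7, -3, 1.0)
tip (350, 312, 4, 8, 0.98)
lpad (184, 270, -7, 2, 1.0)
rpad (381, 270, 7, 2, 0.99)
```

>>> move_arm(plan=[0, 0, -0.03, 0, 0, 0, 0, 0, -0.06, 0, 0, 0, 0, 0, -0.09, 0, 0, 0, 0, 0, -0.12, 0, 0, 0, 0, 0, -0.15, 0, 0, 0, 0, 0, -0.15, 0, 0, 0])

```text
time_s: 11.55
eef_pos: [0.4756, -0.2027, -0.0237]
eef_rot: [-0.0, 0.031, 1.0, 0.0]
wrist_force: [0.4, -0.4, -0.7]
opening: 0.993
grasp_force: 0.0
```

>>> move_arm(plan=[0, 0, -0.03, 0, 0, 0, 0, 0, -0.06, 0, 0, 0, 0, 0, -0.09, 0, 0, 0, 0, 0, -0.12, 0, 0, 0, 0, 0, -0.15, 0, 0, 0, 0, 0, -0.15, 0, 0, 0])

```text
time_s: 12.3
eef_pos: [0.4757, -0.2027, -0.0312]
eef_rot: [-0.0, 0.031, 1.0, 0.0]
wrist_force: [-0.2, -1.0, -0.4]
opening: 0.997
grasp_force: 0.0
```

```bash
python3 - <<'E'
from h import *
c=cam('wrist'); o=ctrl.get_obs(); print(o['eef_pos'],o['wrist_force'],c['origin'])
save(c,'w8.png')
ref=cv2.imread('pics/w7.png')
for n,r in zip('hrear rivet hfront tip lpad rpad'.split(),match(c,ref,[(209,103),(353,147),(392,105),(350,312),(184,270),(381,270)],r=10,s=35)): print(n,r)
for row in (255,262,270,280,290): print(row,(c['pixels'][row,170:216].sum(1)//3).tolist(),(c['pixels'][row,350:396].sum(1)//3).tolist())
E
```

```text
[ 0.4757518  -0.2027633  -0.03108116] [0.43951401 0.69290056 0.27247967] [ 0.40793216 -0.19788318  0.14903844]
hrear (209, 103, -13, -5, 1.0)
rivet (353, 147, 12, 4, 0.93)
hfront (392, 105, 21, -5, 0.99)
tip (350, 312, 11, 30, 0.94)
lpad (184, 270, -7, 2, 1.0)
rpad (381, 270, 7, 2, 0.99)
255 [179, 183, 181, 181, 180, 181, 181, 180, 181, 180, 180, 179, 181, 180, 178, 180, 181, 181, 181, 181, 178, 180, 181, 179, 180, 179, 180, 174, 112, 39, 17, 18, 20, 18, 20, 18, 21, 24, 25, 28, 26, 29, 28, 26, 28, 30] [109, 118, 121, 125, 125, 123, 121, 121, 120, 118, 116, 115, 110, 107, 104, 99, 91, 126, 173, 179, 179, 181, 182, 180, 183, 184, 184, 184, 185, 186, 186, 186, 186, 187, 189, 189, 189, 187, 186, 188, 187, 186, 187, 187, 188, 187]
262 [182, 182, 184, 183, 182, 182, 182, 182, 181, 181, 179, 180, 178, 180, 179, 181, 180, 181, 180, 180, 179, 179, 179, 179, 179, 179, 179, 176, 140, 72, 25, 18, 17, 16, 18, 20, 21, 23, 23, 26, 24, 30, 29, 30, 25, 30] [109, 116, 121, 124, 124, 122, 121, 120, 118, 118, 114, 113, 109, 104, 97, 90, 88, 129, 173, 179, 179, 179, 180, 181, 183, 182, 183, 184, 184, 185
[... 647 characters left out ...]
, 26, 18, 16, 21, 17, 18, 23, 23, 25, 26, 24, 27, 25, 28, 28] [102, 109, 117, 124, 125, 124, 123, 123, 121, 116, 116, 116, 114, 109, 103, 96, 91, 82, 111, 159, 178, 182, 183, 182, 183, 183, 185, 184, 184, 185, 185, 185, 184, 181, 116, 43, 16, 10, 9, 12, 12, 12, 7, 10, 7, 12]
290 [10, 10, 9, 12, 12, 12, 12, 12, 16, 51, 124, 176, 180, 183, 183, 181, 182, 183, 181, 183, 183, 181, 184, 182, 184, 183, 183, 183, 182, 179, 128, 47, 18, 14, 15, 20, 17, 21, 20, 24, 22, 26, 27, 26, 26, 24] [130, 130, 129, 124, 125, 125, 124, 121, 120, 117, 117, 117, 117, 114, 114, 116, 115, 114, 112, 102, 89, 146, 181, 184, 185, 186, 186, 185, 186, 187, 187, 187, 182, 122, 50, 15, 10, 7, 12, 11, 10, 9, 12, 12, 10, 12]
```

>>> move_arm(plan=[0, 0, -0.04, 0, 0, 0, 0, 0, -0.08, 0, 0, 0, 0, 0, -0.12, 0, 0, 0, 0, 0, -0.16, 0, 0, 0, 0, 0, -0.2, 0, 0, 0, 0, 0, -0.2, 0, 0, 0])

```text
time_s: 13.1
eef_pos: [0.4756, -0.2027, -0.0412]
eef_rot: [-0.0, 0.031, 1.0, 0.0]
wrist_force: [0.1, -0.5, -0.1]
opening: 0.994
grasp_force: 0.0
```

>>> move_arm(plan=[0, 0, 0, 0, 0, 0, 0, 0, 0, 0, 0, 0, 0, 0, 0, 0, 0, 0, 0, 0, 0, 0, 0, 0], grip=67)

```text
time_s: 13.6
eef_pos: [0.4758, -0.2029, -0.0409]
eef_rot: [0.0, 0.031, 1.0, -0.0]
wrist_force: [-0.6, -0.4, 2.6]
opening: 0.783
grasp_force: 4.2
```

>>> move_arm(plan=[0, 0, 0.02, 0, 0, 0, 0, 0, 0.04, 0, 0, 0, 0, 0, 0.04, 0, 0, 0, 0, 0, 0.04, 0, 0, 0], grip=65)

```text
time_s: 14.1
eef_pos: [0.4757, -0.2027, -0.0391]
eef_rot: [-0.0, 0.031, 1.0, 0.0]
wrist_force: [-0.6, -1.1, -0.7]
opening: 0.766
grasp_force: 5.0
```

>>> move_arm(plan=[-0.07, 0.35, 0, 0, 0, -0.02, -0.15, 0.75, 0, 0, 0, -0.045, -0.24, 1.2, 0, 0, 0, -0.07, -0.33, 1.65, 0, 0, 0, -0.095, -0.42, 2.1, 0, 0, 0, -0.12, -0.51, 2.55, 0, 0, 0, -0.145, -0.6, 3, 0, 0, 0, -0.17, -0.68, 3.4, 0, 0, 0, -0.19, -0.75, 3.75, 0, 0, 0, -0.21, -0.75, 3.75, 0, 0, 0, -0.21])

```text
time_s: 15.35
eef_pos: [0.4376, -0.0142, -0.0392]
eef_rot: [-0.001, 0.135, 0.991, 0.0]
wrist_force: [0.2, 0.5, -1.3]
opening: 0.765
grasp_force: 4.5
```

```bash
python3 - <<'E'
from h import *
o=ctrl.get_obs(); print(o['eef_pos'],o['wrist_force'],o['opening']*85.4,o['grasp_force'],o['torque'])
Rt=R.from_quat(o['eef_rot'],scalar_first=True).as_matrix(); x=Rt[:2,1]; y=np.array([-x[1],x[0]]); O=o['eef_pos'][:2]
print('tool heading',np.degrees(np.arctan2(x[1],x[0])),'exp head',O+.199*x+.06*y,'exp jaw',O+.265*x+.06*y)
c=cam('top'); im=c['pixels']; g=im.max(2)
m=(g<70).astype(np.uint8)*255; roi=np.zeros_like(m)
J=O+.23*x+.06*y; u=proj(c,[np.r_[J,.03]])[0]; print('px',u)
x0,y0=int(u[0])-45,int(u[1])-40; roi[y0:y0+80,x0:x0+90]=255
n,l,st,ce=cv2.connectedComponentsWithStats(m&roi)
for i in range(1,n):
  if st[i,4]>8: print(st[i].tolist(),ce[i].round(1),ray(c,[ce[i]],.032)[0].round(4))
cv2.imwrite('pics/t2.png',cv2.resize(im[y0-20:y0+110,x0-10:x0+160],None,fx=4,fy=4,interpolation=cv2.INTER_CUBIC)[:,:,::-1])
E
```

```text
[ 0.43756766 -0.01424977 -0.03919562] [ 0.20042934  0.51378207 -1.30135992] 65.34169606712703 4.49002892273711 [0.110628   0.02130714 0.03537808]
tool heading 74.4856526476357 exp head [0.43298231 0.19354814] exp jaw [0.45063596 0.25714333]
px [238.06826304 255.33558917]
[225, 235, 9, 5, 13] [228.9 237.1] [0.4849 0.2466 0.032 ]
[244, 253, 14, 13, 111] [250.7 259. ] [0.4329 0.1925 0.032 ]
[216, 264, 10, 3, 18] [220.2 264.9] [0.4173 0.2659 0.032 ]
[280, 266, 3, 5, 11] [281.2 268.5] [0.4117 0.1186 0.032 ]
```

>>> move_arm(plan=[0.07, 0.25, 0, 0, 0, 0, 0.15, 0.5, 0, 0, 0, 0, 0.23, 0.8, 0, 0, 0, 0, 0.32, 1.1, 0, 0, 0, 0, 0.41, 1.4, 0, 0, 0, 0, 0.5, 1.7, 0, 0, 0, 0, 0.58, 2, 0, 0, 0, 0, 0.66, 2.27, 0, 0, 0, 0, 0.73, 2.5, 0, 0, 0, 0, 0.73, 2.5, 0, 0, 0, 0])

```text
time_s: 16.65
eef_pos: [0.4751, 0.1106, -0.039]
eef_rot: [0.0, 0.136, 0.991, 0.0]
wrist_force: [0.4, 0.3, -0.8]
opening: 0.762
grasp_force: 4.6
```

```bash
cat > t.py <<'E'
from h import *
o=ctrl.get_obs(); print(o['eef_pos'],o['wrist_force'],o['opening']*85.4,o['grasp_force'])
Rt=R.from_quat(o['eef_rot'],scalar_first=True).as_matrix(); x=Rt[:2,1]; y=np.array([-x[1],x[0]]); O=o['eef_pos'][:2]
print('tool heading',np.degrees(np.arctan2(x[1],x[0])),'exp head',O+.199*x+.06*y,'exp jaw',O+.265*x+.06*y)
c=cam('top'); im=c['pixels']; g=im.max(2)
m=(g<70).astype(np.uint8)*255; roi=np.zeros_like(m)
u=proj(c,[np.r_[O+.199*x+.06*y,.03]])[0]
x0,y0=int(u[0])-22,int(u[1])-20; roi[y0:y0+40,x0:x0+44]=255
n,l,st,ce=cv2.connectedComponentsWithStats(m&roi)
for i in range(1,n):
  if st[i,4]>8: print(st[i].tolist(),ce[i].round(1),ray(c,[ce[i]],.032)[0].round(4))
E
python3 t.py
```

```text
[ 0.47505942  0.11058037 -0.03898701] [ 0.36497339  0.26469077 -0.78809142] 65.11684999010654 4.632945312769152
tool heading 74.42289354297455 exp head [0.47070168 0.31838318] exp jaw [0.48842498 0.38195899]
[201, 238, 7, 12, 32] [203.7 243.7] [0.4678 0.3076 0.032 ]
```

>>> move_arm(plan=[-0.01, -0.03, 0.01, 0, 0, 0, -0.02, -0.07, 0.03, 0, 0, 0, -0.02, -0.07, 0.03, 0, 0, 0, -0.02, -0.07, 0.03, 0, 0, 0], grip=58)

```text
time_s: 17.2
eef_pos: [0.4737, 0.1058, -0.0375]
eef_rot: [-0.0, 0.136, 0.991, -0.0]
wrist_force: [-0.2, -1.0, -1.6]
opening: 0.682
grasp_force: 6.2
```

>>> move_arm(plan=[0, -0.02, 0.01, 0, 0, 0, 0, -0.02, 0.01, 0, 0, 0, 0, -0.02, 0.01, 0, 0, 0], grip=56)

```text
time_s: 17.58
eef_pos: [0.4737, 0.1051, -0.037]
eef_rot: [-0.0, 0.136, 0.991, -0.0]
wrist_force: [0.5, -0.5, -2.7]
opening: 0.662
grasp_force: 6.5
```

>>> move_arm(plan=[-0.01, -0.01, 0.005, 0, 0, 0, -0.01, -0.01, 0.005, 0, 0, 0, -0.01, -0.01, 0.005, 0, 0, 0], grip=55)

```text
time_s: 17.95
eef_pos: [0.4733, 0.1047, -0.0368]
eef_rot: [0.0, 0.136, 0.991, 0.0]
wrist_force: [0.2, -0.8, -2.8]
opening: 0.646
grasp_force: 6.3
```

>>> move_arm(plan=[0, -0.01, -0.02, 0, 0, 0, 0, -0.01, -0.02, 0, 0, 0, 0, -0.01, -0.02, 0, 0, 0], grip=54)

```text
time_s: 18.32
eef_pos: [0.4734, 0.1043, -0.0377]
eef_rot: [0.0, 0.136, 0.991, 0.0]
wrist_force: [0.7, 1.7, -0.4]
opening: 0.637
grasp_force: 6.1
```

>>> move_arm(plan=[0, -0.01, 0, 0, 0, 0, 0, -0.01, 0, 0, 0, 0, 0, -0.01, 0, 0, 0, 0], grip=53)

```text
time_s: 18.7
eef_pos: [0.4734, 0.1038, -0.0376]
eef_rot: [0.0, 0.136, 0.991, 0.0]
wrist_force: [-1.7, 2.5, 4.6]
opening: 0.62
grasp_force: 6.2
```

>>> move_arm(plan=[0, -0.01, 0.02, 0, 0, 0, 0, -0.01, 0.02, 0, 0, 0, 0, -0.01, 0.02, 0, 0, 0], grip=52)

```text
time_s: 19.08
eef_pos: [0.4732, 0.103, -0.037]
eef_rot: [-0.0, 0.136, 0.991, -0.0]
wrist_force: [-0.2, -1.3, -1.4]
opening: 0.611
grasp_force: 7.6
```

>>> move_arm(plan=[0, -0.01, 0.005, 0, 0, 0, 0, -0.01, 0.005, 0, 0, 0, 0, -0.01, 0.005, 0, 0, 0], grip=51)

```text
time_s: 19.45
eef_pos: [0.4732, 0.1027, -0.0366]
eef_rot: [-0.0, 0.136, 0.991, -0.0]
wrist_force: [-0.8, 0.7, -2.9]
opening: 0.601
grasp_force: 8.7
```

>>> move_arm(plan=[0, -0.01, -0.01, 0, 0, 0, 0, -0.01, -0.01, 0, 0, 0, 0, -0.01, -0.01, 0, 0, 0], grip=50.2)

```text
time_s: 19.82
eef_pos: [0.4733, 0.1023, -0.037]
eef_rot: [0.0, 0.136, 0.991, 0.0]
wrist_force: [-0.2, 1.8, -0.8]
opening: 0.589
grasp_force: 11.6
```

>>> move_arm(plan=[0, 0, 0, 0, 0, 0, 0, 0, 0, 0, 0, 0], grip=49.8)

```text
time_s: 20.08
eef_pos: [0.4733, 0.1022, -0.037]
eef_rot: [0.0, 0.136, 0.991, -0.0]
wrist_force: [-0.3, -0.0, -0.7]
opening: 0.588
grasp_force: 13.8
```

>>> move_arm(plan=[0, 0, 0, 0, 0, 0, 0, 0, 0, 0, 0, 0, 0, 0, 0, 0, 0, 0], grip=49.4)

```text
time_s: 20.45
eef_pos: [0.4733, 0.1021, -0.037]
eef_rot: [-0.0, 0.136, 0.991, -0.0]
wrist_force: [-0.9, -1.3, 1.2]
opening: 0.582
grasp_force: 16.3
```

>>> move_arm(plan=[-0.03, -0.1, 0, 0, 0, 0, -0.08, -0.28, 0, 0, 0, 0, -0.14, -0.5, 0, 0, 0, 0, -0.21, -0.75, 0, 0, 0, 0, -0.28, -1, 0, 0, 0, 0, -0.35, -1.25, 0, 0, 0, 0, -0.42, -1.5, 0, 0, 0, 0, -0.48, -1.7, 0, 0, 0, 0, -0.53, -1.9, 0, 0, 0, 0, -0.56, -2, 0, 0, 0, 0])

```text
time_s: 21.7
eef_pos: [0.4452, 0.0016, -0.037]
eef_rot: [0.0, 0.136, 0.991, 0.0]
wrist_force: [1.3, 3.0, 0.9]
opening: 0.584
grasp_force: 14.7
```

>>> move_arm(plan=[-0.04, -0.15, 0, 0, 0, 0, -0.1, -0.35, 0, 0, 0, 0, -0.17, -0.6, 0, 0, 0, 0, -0.24, -0.85, 0, 0, 0, 0, -0.31, -1.1, 0, 0, 0, 0, -0.38, -1.35, 0, 0, 0, 0, -0.45, -1.6, 0, 0, 0, 0, -0.52, -1.85, 0, 0, 0, 0, -0.58, -2.08, 0, 0, 0, 0, -0.6, -2.15, 0, 0, 0, 0])

```text
time_s: 22.95
eef_pos: [0.4151, -0.1061, -0.037]
eef_rot: [0.0, 0.136, 0.991, 0.0]
wrist_force: [1.2, 4.6, 4.9]
opening: 0.582
grasp_force: 14.0
```

```bash
cat >> t.py <<'E'
hsv=cv2.cvtColor(im,cv2.COLOR_RGB2HSV); J=O+.265*x+.06*y; u=proj(c,[np.r_[J,.045]])[0]; print('jaw px',u)
a,b=int(u[0]),int(u[1]); cv2.imwrite('pics/t3.png',cv2.resize(im[b-60:b+60,a-60:a+100],None,fx=5,fy=5,interpolation=cv2.INTER_CUBIC)[:,:,::-1])
w=cv2.inRange(hsv,(0,0,150),(179,40,255)); w2=np.zeros_like(w); w2[b-25:b+25,a-25:a+25]=w[b-25:b+25,a-25:a+25]
n,l,st,ce=cv2.connectedComponentsWithStats(w2)
for i in range(1,n):
  if st[i,4]>30: print('lid',st[i].tolist(),ce[i].round(1),ray(c,[ce[i]],.045)[0].round(4))
E
python3 t.py
```

```text
[ 0.41512912 -0.10608677 -0.03697832] [1.23131807 4.60686357 4.92645454] 49.69152235755441 14.039430264383554
tool heading 74.31384018649925 exp head [0.41116691 0.10172396] exp jaw [0.42901119 0.16526593]
[279, 262, 13, 14, 108] [285.3 268.2] [0.4123 0.1086 0.032 ]
jaw px [261.70739774 260.8075617 ]
lid [264, 249, 19, 11, 46] [275.1 252.1] [0.4503 0.1337 0.045 ]
lid [252, 252, 18, 18, 254] [260.6 260.5] [0.4296 0.168  0.045 ]
lid [258, 273, 21, 6, 45] [268.  275.7] [0.394  0.1495 0.045 ]
```

The lid mask shows the pot at (0.430, 0.168) between the jaws, about 143 mm in front of the shelf edge. Next I open the trigger gently, moving the hand with it so the reacher stays still.

>>> move_arm(plan=[0, 0.01, 0, 0, 0, 0, 0.01, 0.02, 0, 0, 0, 0, 0.01, 0.03, 0, 0, 0, 0, 0.01, 0.03, 0, 0, 0, 0], grip=53)

```text
time_s: 23.5
eef_pos: [0.4156, -0.1035, -0.0372]
eef_rot: [-0.0, 0.136, 0.991, 0.0]
wrist_force: [0.2, -0.6, -1.4]
opening: 0.614
grasp_force: 7.1
```

>>> move_arm(plan=[0, 0.02, 0, 0, 0, 0, 0.01, 0.04, -0.02, 0, 0, 0, 0.02, 0.06, -0.02, 0, 0, 0, 0.02, 0.06, -0.02, 0, 0, 0], grip=59)

```text
time_s: 24.0
eef_pos: [0.4168, -0.1007, -0.038]
eef_rot: [-0.0, 0.136, 0.991, 0.0]
wrist_force: [-0.6, -0.2, -1.3]
opening: 0.686
grasp_force: 5.9
```

>>> move_arm(plan=[0, 0.02, 0, 0, 0, 0, 0.01, 0.04, -0.02, 0, 0, 0, 0.02, 0.06, -0.02, 0, 0, 0, 0.02, 0.06, -0.02, 0, 0, 0], grip=65)

```text
time_s: 24.5
eef_pos: [0.4179, -0.0978, -0.039]
eef_rot: [0.0, 0.136, 0.991, 0.0]
wrist_force: [0.0, -0.2, -0.7]
opening: 0.763
grasp_force: 4.5
```

>>> move_arm(plan=[0, 0, -0.01, 0, 0, 0, 0, 0, -0.01, 0, 0, 0, 0, 0, -0.01, 0, 0, 0, 0, 0, -0.01, 0, 0, 0, 0, 0, -0.01, 0, 0, 0, 0, 0, -0.01, 0, 0, 0], grip=85)

```text
time_s: 25.25
eef_pos: [0.4178, -0.0978, -0.0395]
eef_rot: [0.0, 0.136, 0.991, -0.0]
wrist_force: [-0.1, 0.2, 0.4]
opening: 0.999
grasp_force: 0.0
```

>>> move_arm(plan=[0, 0, 0.2, 0, 0, 0, 0, 0, 0.5, 0, 0, 0, 0, 0, 1, 0, 0, 0, 0, 0, 1.8, 0, 0, 0, 0, 0, 2.8, 0, 0, 0, 0, 0, 3.8, 0, 0, 0, 0, 0, 4.6, 0, 0, 0, 0, 0, 4.6, 0, 0, 0])

```text
time_s: 26.25
eef_pos: [0.4201, -0.099, 0.1952]
eef_rot: [0.004, 0.136, 0.991, -0.002]
wrist_force: [-0.0, -0.8, -0.4]
opening: 0.999
grasp_force: 0.0
```

```bash
sed -i "s/cv2.imwrite('pics\/t3.png'.*/pass/" t.py; cat >> t.py <<'E'
s=cam('scene'); t=cv2.resize(im[225:300,225:375],None,fx=4,fy=4,interpolation=cv2.INTER_CUBIC)
p=proj(s,[[.43,.1,0.03]])[0].astype(int); q=cv2.resize(s['pixels'][max(p[1]-50,0):p[1]+50,max(p[0]-100,0):p[0]+100],(600,300),interpolation=cv2.INTER_CUBIC)
cv2.imwrite('pics/fin.png',np.vstack([t[:300],q])[:,:,::-1])
E
python3 t.py
```

```text
[ 0.42006413 -0.09897587  0.19521795] [-0.04324534 -0.78309944 -0.38446976] 85.30248368170153 0.0
tool heading 74.3811885985219 exp head [0.41585766 0.10882962] exp jaw [0.4336272  0.17239238]
[280, 261, 12, 14, 104] [285.9 267.6] [0.414  0.1074 0.032 ]
jaw px [258.76320157 258.81345766]
lid [269, 245, 14, 12, 37] [276.6 248.7] [0.4585 0.1304 0.045 ]
lid [252, 252, 18, 18, 254] [260.7 260.9] [0.4289 0.1676 0.045 ]
lid [258, 274, 22, 7, 51] [269.2 277.9] [0.3888 0.1467 0.045 ]
```

View pics/fin.png

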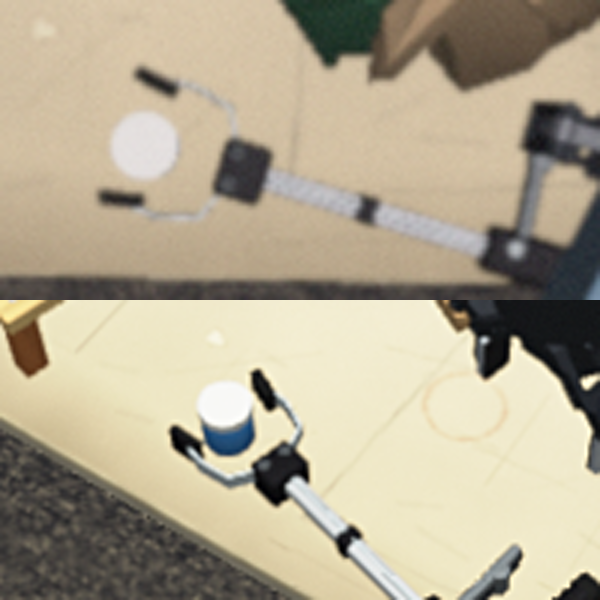

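The pot stands upright with its lid on, lid centre at (145,145) in the upper half of the picture. The jaws are open on both sides of it, the reacher lies flat, and the robot is clear.

```bash
python3 -c "
from bench import ctrl
print(ctrl.hand_in())"
```

```text
the job is handed in; nothing more can be done
None
```

The pot was drawn out in the reacher's jaws and now stands upright with its lid on, about 14 cm in front of the shelf; the jaws are open, the reacher has been let go and lies flat, and the job is handed in (no verdict was returned).

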